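# Clamp the jam jar's lid in the ratchet lid press

### The job

Push the swing arm of the lid press gently round, against its stop, so that its pad stands over the jam jar. Then turn the press's knob clockwise until it slips and clicks, and stop at the first or second click, leaving the pad pressed on the lid and the jar standing in its ring. Leave the other things on the worktop alone.

Things in the scene. Friction and masses are not known exactly. Their poses are not given: they have to be found in the camera images.
- press: Lid press, fixed to the worktop: a pale wooden foot 200 x 110 x 12 mm, with an aluminium ring (84 mm across, 12 mm high) that holds the jar, and a steel post 26 mm thick. Origin: on the worktop under the centre of the ring; z up; the post stands 100 mm along +x. The foot spans x -55 to +145 mm, y +-55 mm.
- press_arm (a joint): Grey swing arm, hinged on the post's vertical axis, z 122 to 152 mm. In rad: 0 = home on its rigid stop, lying over the ring along the foot's -x; negative = swung open, anticlockwise from above, tip on the foot's -y side (-1.5 = wide open). Push the tip clockwise (towards the foot's +y) to close it; 0.25 N m of friction, stays where left. Pad and knob: one vertical axis 100 mm from the hinge.
- tab_top (a point): Top centre of the black upright tab at the arm's tip, 147 mm from the hinge axis, 47 mm beyond the knob's axis, 166 mm above the worktop. The tab is 12 mm along the arm, 10 mm across it and stands clear from z 138 to 166 mm. x axis: from the tip back to the hinge; z up. Push it sideways with the closed fingers.
- press_tab: The same black tab; origin at its foot, 138 mm above the worktop, 147 mm from the hinge axis. It is sprung across the arm (4 N per mm) and takes a push of up to 25 N.
- knob_top (a point): Top centre of the black knob, on its vertical axis, 197 mm above the worktop: a bar grip 42 mm long, 14 thick, 30 high on a round skirt 42 mm across (skirt top 167 mm up). x axis: along the bar, a white ridge on the skirt at its -x end. It never rises or sinks. Clockwise from above lowers the pad 6 mm per rad; 0.1 to 0.2 N m while the pad is free, more as it presses; it does not run back.
- collar (a point): Top centre of the screw's aluminium collar, 40 mm across, under the knob, 158 mm up. Turns with the knob (x axes in line at the start) until, after 0.9 to 2.5 rad, at 0.2 to 0.33 N m, the clutch slips: from that peak the torque drops by over 0.3 N m, past zero, and the knob is carried into the next notch, 30 degrees on from the collar (12 a turn). Let go before half-way, it springs back.
- press_pad: Round black rubber pad, 40 mm across, on the press's ram under the housing; origin at the centre of its underside, z up. Sprung, 6 N per mm. 3 to 9 mm above the jar's lid at the start.
- jam_jar: Closed glass jam jar, 65 mm across (69 at the widest), 86 mm tall, flat round lid; stands in the ring of the press, about 3 mm of play. Origin: centre of its underside, z up.
- salt_shaker: Salt shaker, 44 mm across, 90 mm tall, upright on the worktop; leave alone. Origin: centre of its underside.
- tape_roll: Roll of tape lying flat, 104 mm across, 25 mm high; leave alone. Origin: centre of its underside.
- cork_stopper: Cork, 24 mm across, 35 mm tall, standing; leave alone. Origin: centre of its underside.
- mug_tea: Dark mug, 88 mm across, 106 mm tall; leave alone. Origin: centre of its underside.
- peeler: Peeler, 170 x 25 x 18 mm, lying; leave alone. Origin: centre of its underside.
Not all that is in view belongs to the job. What is shaped like the jam_jar but purple is not meant.

How it is judged:
By the outcome, as a careful person would: the job done as asked, in the order asked, and still so for the second after the job is handed in, with the robot touching nothing.
It also fails if it takes over 72 s, if anything falls off the work surface, if the arm or the gripper's body presses on something with over 40 N, if the wrist force passes 120 N, or if a joint passes its speed limit or range.

### The arm

A 6-joint arm with a two-finger parallel gripper is mounted at the origin on a cart in front of the work surface, level with it; the furniture and walls round the work are solid. World frame = base frame: x ahead of the robot, y to its left, z up, the work surface at z = 0. Lengths are in mm, angles in rad, forces in N, time in s.
With the tool pointing down it reaches from about 300 to 775 mm from the base axis. Payload 14.6 kg.
Tool frame: the origin (TCP) lies at the very end of the fingers, on their centre line; the grasp point (between the pads) lies 19 mm behind it (manip.grip_point_offset is the distance from the TCP to the grasp point, in mm); z points along the fingers, y is the line along which they close (so a half turn about z gives the same grasp; the last joint's range is limited). The gripper opens to 94 mm and grips with 3 to 60 N. Pads are 16 mm wide; open, the fingers measure 119 mm over their backs; the gripper's body (75 mm by 177 mm) begins 78 mm behind the grasp point.
Start: joints at [1.046, 0.3, 1.521, -0, 1.321, -0.067], TCP at [243.083, 493.356, 205.446] pointing down, gripper open.
Joint ranges: [-3.03, 3.03], [-0.79, 2.21], [0.23, 2.52], [-1.04, 4.18], [0, 3.07], [-2.55, 2.55]. Speed limits (rad/s): [2.22, 2.22, 2.57, 3.14, 3.14, 3.14].

### API

Orientations are given as [roll, pitch, yaw] about the fixed x, y, z axes, in that order (R = Rz(yaw) Ry(pitch) Rx(roll)).
In Python, from cell import telemetry, eyes, manip gives the robot as it stands.
- The arm moves only by the tool play_rows, never from a script. Its arguments are lists of equal length, an entry for each row: "translation": the shift along the world's x, y, z in m, a list of three; "yaw": the turn about the world's z in rad. A call has 1 to 12 rows; each row is the pose to reach, as a shift and turn from the pose commanded when the call began; what a row does not reach only later rows make up. A row lasts 1/8 s, in which the tool goes at most 62.5 mm and 10.7 degrees, less where a joint would pass 70% of its speed; a pose out of reach is approached as far as the arm can. A call with a gripper value outside its range is refused whole. "hand" is the opening, from 0 (shut) to 1 (fully open), set as the call begins (left out, the last holds). The fingers move at their own pace and stop on an object; "force" is the grip in N (left out, the last holds). Time passes only in rows, so rows that repeat a pose let the fingers close. It gives the time, the measured TCP pose, the force, the opening and the grip force at its end, in the units of the state.
- telemetry.read_state(): the state, without advancing time (a new reading comes with each control period).
- eyes.camera(name): name is "scene" or "side" or "wrist"; returns a dict with "pixels" (420x560x3 uint8, red, green, blue), "fx", "fy", "cx", "cy" (pixels), "cam_to_world" (4x4, takes a point from camera to world coordinates); the wrist camera has in their place "T_tool_cam" (4x4, takes a point from camera to tool coordinates, whose origin is the TCP and whose axes are the flange's). Camera axes: x right, y up, looking along -z (the intrinsics and any distortion apply to the point x, -y, -z); pixel columns grow to the right and rows downward; lengths in mm; the calibration is good to about 2 mm. A picture is of the moment at which its call begins: read the wrist's pose just before it. There is no depth.
- manip.sign_off(): hands the job in; it is judged then, once.
The state is a dict: "clock": time; "joints": joint angles; "qd": joint speeds; "effort": joint torques, N m; "eef_pos": TCP position; "eef_rot": TCP orientation; "wrist_force": force on the tool from outside, world axes, zero at the start; "moment": the same for the moment, N m; "finger_gap": finger opening in mm; "finger_force": force on a finger pad.
Only numpy, scipy, OpenCV 4.12 (cv2) and the standard library are available. Lean on these libraries where they do the work, as an engineer would, in place of code of your own. Each camera call takes 0.05 s, during which the arm holds its last target. There are 200 camera calls.

## Working session

There is one attempt and no reset: what is moved stays moved. The work goes in short steps, Python scripts to look and compute and a tool call to move; the robot and the scene stay as the last step left them, time stands still between calls to the robot, and variables do not carry over. Pictures are saved under pics/ and viewed, at most 10 in all, crops included, and the job is handed in when it is done.

Besides the shell and the picture viewer there is one more tool, called after "Emit:" as name(argument=value, ...), one argument or row to a line, values as JSON. play_rows: Moves the arm, as the interface text tells. Its arguments: {"type":"object","properties":{"translation":{"type":"array","items":{"type":"array","items":{"type":"number"}}},"yaw":{"type":"array","items":{"type":"number"}},"hand":{"type":"number"},"force":{"type":"number"}},"required":["translation","yaw"]}

```bash
ls; mkdir -p pics; cat > h.py <<'E'
import numpy as np, cv2
from scipy.spatial.transform import Rotation as R
from cell import telemetry, eyes, manip
def shot(name,fn=None):
    s=telemetry.read_state(); c=eyes.camera(name)
    if 'cam_to_world' in c: T=np.array(c['cam_to_world'])
    else:
        W=np.eye(4); W[:3,:3]=R.from_euler('xyz',s['eef_rot']).as_matrix(); W[:3,3]=s['eef_pos']
        T=W@np.array(c['T_tool_cam'])
    c['T']=T
    if fn: cv2.imwrite('pics/'+fn,c['pixels'][:,:,::-1])
    return c
def ray(c,u,v):
    d=np.array([(u-c['cx'])/c['fx'],-(v-c['cy'])/c['fy'],-1.]); return c['T'][:3,3],c['T'][:3,:3]@d
def onz(c,u,v,z):
    o,d=ray(c,u,v); return o+d*(z-o[2])/d[2]
def proj(c,p):
    q=np.linalg.inv(c['T'])@np.append(p,1); return (c['cx']+c['fx']*q[0]/-q[2], c['cy']-c['fy']*q[1]/-q[2])
E
python3 - <<'E'
from h import *
a=shot('scene'); b=shot('side')
print({k:v for k,v in a.items() if k!='pixels'}); print(b['T']); print(telemetry.read_state())
cv2.imwrite('pics/s1.png',a['pixels'][:,:,::-1]);cv2.imwrite('pics/d1.png',b['pixels'][:,:,::-1])
E
```

```text
pics
{'fx': 466.55603397935664, 'fy': 466.55603397935664, 'cx': 278.5280811386811, 'cy': 213.5461416220527, 'cam_to_world': array([[ 4.58415933e-01,  6.31902060e-01, -6.24943693e-01,
        -1.50824905e+02],
       [-8.88680802e-01,  3.17955763e-01, -3.30379425e-01,
        -3.66985416e+02],
       [-1.00629904e-02,  7.06826655e-01,  7.07315217e-01,
         9.96968442e+02],
       [ 0.00000000e+00,  0.00000000e+00,  0.00000000e+00,
         1.00000000e+00]]), 'T': array([[ 4.58415933e-01,  6.31902060e-01, -6.24943693e-01,
        -1.50824905e+02],
       [-8.88680802e-01,  3.17955763e-01, -3.30379425e-01,
        -3.66985416e+02],
       [-1.00629904e-02,  7.06826655e-01,  7.07315217e-01,
         9.96968442e+02],
       [ 0.00000000e+00,  0.00000000e+00,  0.00000000e+00,
         1.00000000e+00]])}
[[-9.44856190e-01  1.69868617e-01 -2.79984703e-01  2.99776903e+02]
 [-3.26752672e-01 -4.31840286e-01  8.40682258e-01  9.24964307e+02]
 [ 2.18968582e-02  8.85809585e-01  4.63531991e-01  6.41352896e+02]
 [ 0.00000000e+00  0.00000000e+00  0.00000000e+00  1.00000000e+00]]
{'clock': 0.1, 'joints': array([ 1.04641565e+00,  3.00369243e-01,  1.52152413e+00, -2.09031848e-05,
        1.32067464e+00, -6.65971065e-02]), 'qd': array([ 0.00060599, -0.00229029, -0.00034013, -0.00106097, -0.00043886,
        0.00036193]), 'effort': array([ 1.63185832e-03, -5.32641685e+01, -3.53282905e+01,  7.10629835e-02,
        2.35595932e-02, -5.94152448e-05]), 'eef_pos': array([242.96871576, 493.16534994, 204.96628763]), 'eef_rot': array([-3.14061811e+00, -4.47054884e-05,  2.68381424e+00]), 'wrist_force': array([-0.09555176, -0.20353471, -0.44897147]), 'moment': array([ 0.00460336, -0.05123189,  0.00166262]), 'finger_force': 0.0, 'finger_gap': 94.2853671481686}
```

View pics/s1.png

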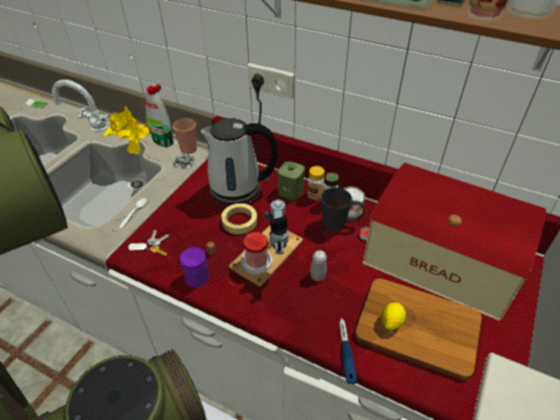

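View pics/d1.png

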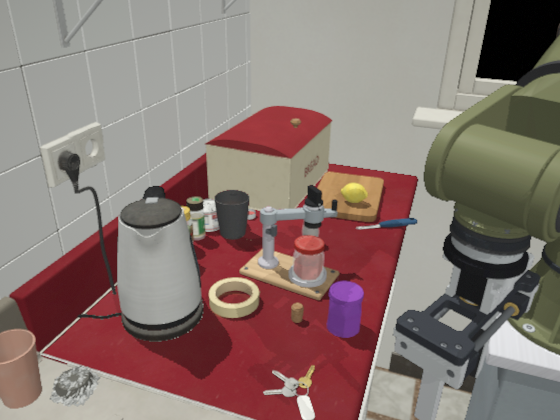

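```bash
python3 - <<'E'
from h import *
a=cv2.imread('pics/s1.png')[185:295,200:330]; b=cv2.imread('pics/d1.png')[175:305,225:355]
a=cv2.resize(a,(390*1,330),interpolation=cv2.INTER_CUBIC); b=cv2.resize(b,(390,390),interpolation=cv2.INTER_CUBIC)
o=np.zeros((390,780,3),np.uint8);o[:330,:390]=a;o[:,390:]=b
cv2.imwrite('pics/z1.png',o)
E
```

```text
(no output)
```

View pics/z1.png

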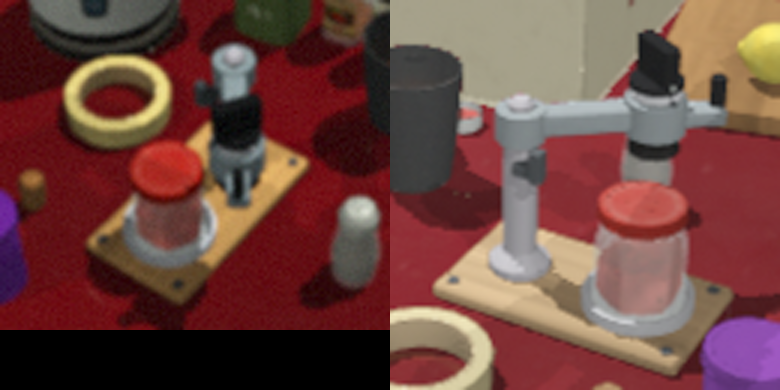

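```bash
python3 - <<'E'
from h import *
a=shot('scene'); b=shot('side')
def Z(c,n,p,z):
    u,v=(p[0]/3+200,p[1]/3+185) if n=='a' else ((p[0]-390)/3+225,p[1]/3+175)
    return onz(c,u,v,z).round(0)
for p in [(90,242),(182,303),(308,160)]: print('foot a',Z(a,'a',p,10))
for p in [(437,290),(678,372),(733,290),(490,228)]: print('foot b',Z(b,'b',p,10))
print('lid',Z(a,'a',(167,168),95),Z(b,'b',(641,207),95))
print('post',Z(a,'a',(234,58),155),Z(b,'b',(519,104),155))
print('knob',Z(a,'a',(236,106),197),Z(b,'b',(657,48),197))
print('tab',Z(a,'a',(240,172),166),Z(b,'b',(719,78),166))
E
```

```text
foot a [486. 120.  10.]
foot a [465.  14.  10.]
foot a [664. -13.  10.]
foot b [673. 100.  10.]
foot b [478. 131.  10.]
foot b [466.  21.  10.]
foot b [668.   6.  10.]
lid [530.  61.  95.] [528.  66.  95.]
post [623.  43. 155.] [625.  57. 155.]
knob [536.  -4. 197.] [536.  17. 197.]
tab [499. -26. 166.] [496. -14. 166.]
```

```bash
python3 - <<'E'
from h import *
c=shot('wrist','w0.png'); print(eyes.camera('wrist')['T_tool_cam'].round(3),c['fx'],c['cx'],c['cy'],c['T'].round(2))
E
```

```text
[[   0.       0.958    0.288   83.815]
 [   1.      -0.      -0.      -0.228]
 [  -0.       0.288   -0.958 -178.963]
 [   0.       0.       0.       1.   ]] 331.19371114851555 281.2262995456959 205.85173556200775 [[ 4.4000e-01 -8.6000e-01 -2.6000e-01  1.6780e+02]
 [ 9.0000e-01  4.2000e-01  1.3000e-01  5.3016e+02]
 [-0.0000e+00 -2.9000e-01  9.6000e-01  3.8410e+02]
 [ 0.0000e+00  0.0000e+00  0.0000e+00  1.0000e+00]]
```

Emit:
play_rows(
  translation=[
    [0.026,-0.05,0.03],
    [0.052,-0.1,0.055],
    [0.078,-0.155,0.055],
    [0.104,-0.21,0.055],
    [0.13,-0.265,0.055],
    [0.156,-0.32,0.055],
    [0.182,-0.375,0.055],
    [0.208,-0.43,0.055],
    [0.234,-0.485,0.055],
    [0.26,-0.54,0.055],
    [0.272,-0.553,0.045],
    [0.272,-0.553,0.035],
  ],
  yaw=[-0.1,-0.2,-0.3,-0.4,-0.5,-0.6,-0.7,-0.8,-0.9,-1.0,-1.1,-1.113],
  hand=0,
  force=40,
)

```text
clock: 1.8
eef_pos: [515.2, -60.4, 239.6]
eef_rot: [-3.141, -0.0, 1.569]
wrist_force: [0.5, 0.3, -0.2]
finger_gap: 0.8
finger_force: 0.0
```

```bash
python3 - <<'E'
from h import *
s=telemetry.read_state(); print(s['clock'],s['eef_pos'],s['eef_rot'],s['joints'],s['finger_gap'])
c=shot('wrist','w1.png')
for p in [(624,50,155),(525,63,95),(536,6,197),(498,-20,166)]: print(proj(c,p))
E
```

```text
1.8 [515.19069919 -60.38333998 239.56271143] [-3.14083852e+00 -1.75817537e-04  1.56913785e+00] [-1.87308409e-01  2.05079220e-01  1.55950604e+00  3.42295919e-05
  1.37778103e+00 -1.85656582e-01] 0.8148185542641297
(np.float64(427.96230056851846), np.float64(68.68574915950987))
(np.float64(291.6869525194866), np.float64(60.57631673213251))
(np.float64(312.292363769398), np.float64(134.20605873180278))
(np.float64(258.38146035414525), np.float64(165.53624067824745))
```

View pics/w1.png

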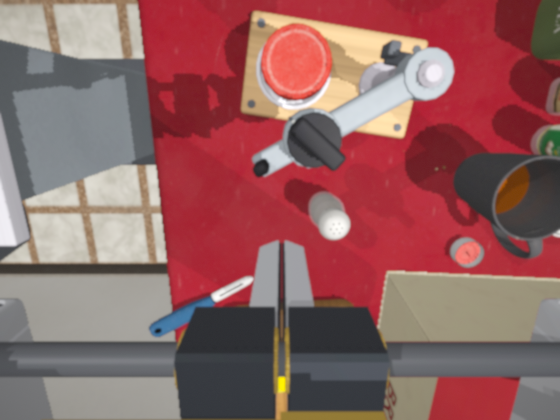

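```bash
python3 - <<'E'
from h import *
c=shot('wrist')
f=lambda u,v,z:onz(c,u,v,z)
tab=f(262,167,166);post=f(431,73,160);k=f(316,141,197);lid=f(297,62,96)
print('tab',tab,'post',post,'knob',k,'lid',lid)
print('foot',[f(*p,12).round(0) for p in [(252,12),(243,111),(404,138),(428,40)]])
print(np.linalg.norm((tab-post)[:2]),np.linalg.norm((k-post)[:2]),np.linalg.norm((lid-post)[:2]))
print('bar ends',f(299,125,197),f(339,158,197))
E
```

```text
tab [499.83866546 -19.98772305 166.        ] post [622.80586933  47.61025588 160.        ] knob [537.44869673   2.71781897 197.        ] lid [528.43978294  62.55592193  96.        ]
foot [array([482., 123.,  12.]), array([469.,  19.,  12.]), array([662., -12.,  12.]), array([677.,  95.,  12.])]
140.32255692644557 96.44261405612797 95.54230054983033
bar ends [526.14165389  12.91881386 197.        ] [553.08588767  -8.42500525 197.        ]
```

```bash
cat > push.py <<'E'
from h import *
P=np.array([626,48.]);C=np.array([515.08,-59.64])
for a,g in [(.49,28),(.49,18),(.4,13),(.3,13),(.2,13),(.1,13),(0,13),(-.05,13),(-.1,13),(-.15,13),(-.19,13)]:
    th=np.pi+a; e=np.array([np.cos(th),np.sin(th)]);t=np.array([-e[1],e[0]])
    print(a,(P+149*e+g*t-C).round(1))
E
python3 push.py
```

```text
0.49 [-7.4 12.8]
0.49 [-12.1  21.6]
0.4 [-21.3  37.6]
0.3 [-27.6  51.2]
0.2 [-32.5  65.3]
0.1 [-36.   79.8]
0 [-38.1  94.6]
-0.05 [-38.5 102.1]
-0.1 [-38.6 109.6]
-0.15 [-38.3 117.1]
-0.19 [-37.9 123. ]
```

Emit:
play_rows(
  translation=[
    [-0.004,0.004,-0.02],
    [-0.007,0.009,-0.05],
    [-0.007,0.011,-0.08],
    [-0.007,0.012,-0.095],
    [-0.007,0.012,-0.095],
    [-0.01,0.017,-0.095],
    [-0.012,0.0215,-0.095],
    [-0.015,0.0265,-0.095],
    [-0.018,0.032,-0.095],
    [-0.0213,0.0376,-0.095],
    [-0.0245,0.0445,-0.095],
    [-0.0276,0.0512,-0.095],
  ],
  yaw=[0.15,0.3,0.45,0.49,0.49,0.49,0.49,0.46,0.43,0.4,0.35,0.3],
)

```text
clock: 3.4
eef_pos: [487.7, -8.1, 146.3]
eef_rot: [3.14, 0.001, 1.869]
wrist_force: [1.8, -1.1, -0.3]
finger_gap: 0.7
finger_force: 1.0
```

Emit:
play_rows(
  translation=[
    [-0.0026,0.007,0],
    [-0.0049,0.0141,0],
    [-0.0068,0.0213,0],
    [-0.0084,0.0286,0],
    [-0.0096,0.036,0],
    [-0.0105,0.0434,0],
    [-0.0109,0.0485,0],
    [-0.011,0.053,0],
    [-0.011,0.0565,0],
    [-0.011,0.0585,0],
    [-0.011,0.0585,0],
  ],
  yaw=[-0.05,-0.1,-0.15,-0.2,-0.25,-0.3,-0.335,-0.365,-0.385,-0.4,-0.4],
)

```text
clock: 4.78
eef_pos: [476.4, 50.2, 145.5]
eef_rot: [-3.142, -0.0, 1.471]
wrist_force: [-0.4, 0.0, 1.1]
finger_gap: 0.3
finger_force: 0.2
```

```bash
python3 - <<'E'
from h import *
c=shot('wrist','w2.png')
E
```

```text
(no output)
```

View pics/w2.png

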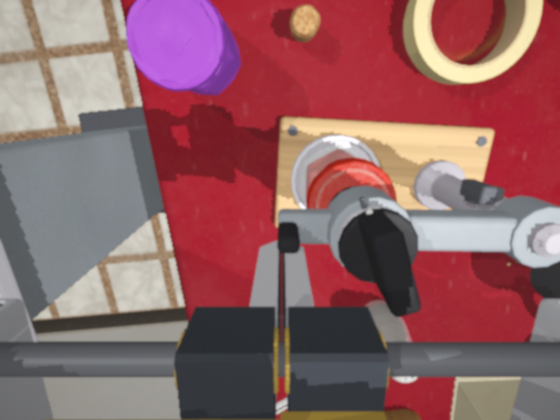

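Emit:
play_rows(
  translation=[
    [0,0.002,0],
    [0,0.004,0],
    [0.0002,0.006,0],
    [0.0002,0.006,0],
  ],
  yaw=[-0.015,-0.03,-0.045,-0.045],
)

```text
clock: 5.32
eef_pos: [476.6, 56.2, 145.4]
eef_rot: [-3.141, -0.0, 1.426]
wrist_force: [-0.6, -1.0, 0.5]
finger_gap: 0.8
finger_force: 0.4
```

Emit:
play_rows(
  translation=[
    [0.0002,0.0015,0],
    [0.0003,0.003,0],
    [0.0004,0.004,0],
    [0.0004,0.004,0],
  ],
  yaw=[0,0,0,0],
)

```text
clock: 5.82
eef_pos: [477.1, 59.1, 145.4]
eef_rot: [3.142, 0.002, 1.426]
wrist_force: [-1.1, -9.3, 1.4]
finger_gap: 0.5
finger_force: 5.3
```

Emit:
play_rows(
  translation=[
    [0,-0.01,0],
    [0,-0.03,0],
    [0,-0.03,0.05],
    [0.005,-0.035,0.1],
    [0.025,-0.065,0.12],
    [0.038,-0.08,0.12],
    [0.038,-0.08,0.12],
    [0.038,-0.08,0.12],
  ],
  yaw=[0,0,0,0,0,0,0,0],
  hand=0.6,
)

```text
clock: 6.82
eef_pos: [514.5, -19.4, 264.1]
eef_rot: [-3.139, -0.0, 1.426]
wrist_force: [0.6, -0.9, 0.9]
finger_gap: 56.3
finger_force: 0.0
```

```bash
python3 - <<'E'
from h import *
c=shot('wrist','w3.png'); s=telemetry.read_state(); print(s['clock'],s['eef_pos'],s['eef_rot'],s['joints'],s['wrist_force'],s['moment'],s['finger_gap'])
print(proj(c,(527,63,197)))
E
```

```text
6.875 [514.56296138 -19.29526114 264.50743861] [-3.14001331e+00 -1.31954089e-04  1.42628585e+00] [-1.08718404e-01  1.81824108e-01  1.52970338e+00  1.90224168e-04
  1.43163878e+00  3.57654374e-02] [0.54300793 0.28275641 0.60487459] [-0.05425446 -0.03571672  0.00225078] 56.22600658215986
(np.float64(281.5253470300454), np.float64(107.25930831412734))
```

View pics/w3.png

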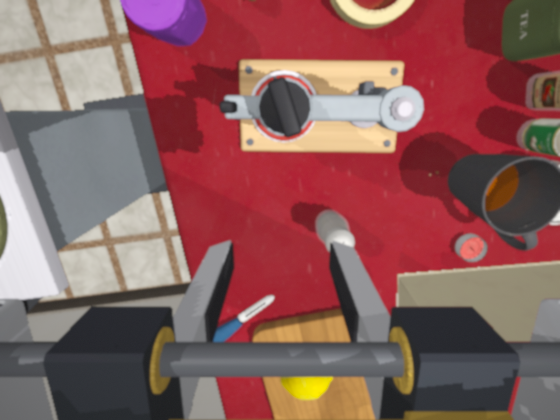

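```bash
python3 - <<'E'
from h import *
i=cv2.imread('pics/w3.png')[65:150,215:335]
i=np.clip(i.astype(float)*2.2,0,255).astype(np.uint8)
cv2.imwrite('pics/z3.png',cv2.resize(i,None,fx=6,fy=6,interpolation=cv2.INTER_CUBIC))
E
```

```text
(no output)
```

View pics/z3.png

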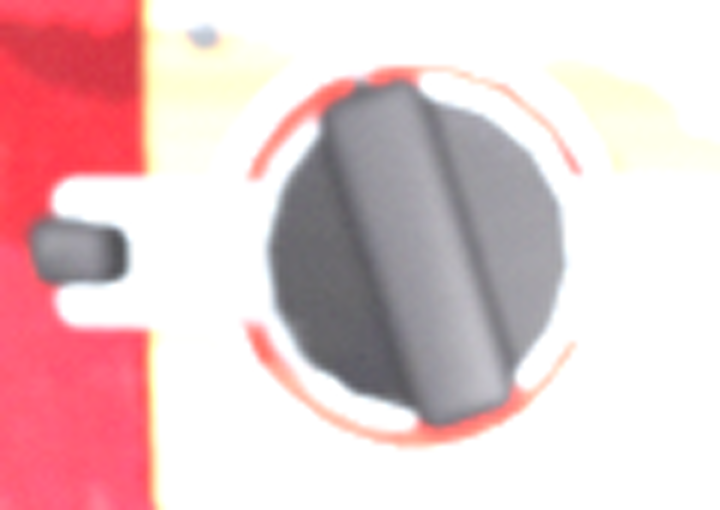

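```bash
python3 - <<'E'
from h import *
c=shot('wrist'); f=lambda u,v,z:onz(c,u,v,z)
a,b=f(276.3,81.7,197),f(293.3,132,197); d=a-b
print(a,b,(a+b)/2,np.linalg.norm(d),'ang',np.arctan2(d[1],d[0]))
print('skirt',f(215+418/6,65+248/6,167),'tabtop',f(215+65/6,65+250/6,166))
print('TCP',telemetry.read_state()['eef_pos'])
E
```

```text
[525.90399826  80.55280191 197.        ] [533.06721286  44.77292524 197.        ] [529.48560556  62.66286358 197.        ] 36.48987829324615 ang 1.7683864251985701
skirt [529.59482625  63.35885338 167.        ] tabtop [482.82135528  69.89556693 166.        ]
TCP [514.61621603 -19.2817386  264.79384569]
```

Emit:
play_rows(
  translation=[
    [0.005,0.025,0],
    [0.01,0.055,-0.02],
    [0.015,0.082,-0.04],
    [0.015,0.082,-0.05],
    [0.015,0.082,-0.05],
    [0.015,0.082,-0.05],
  ],
  yaw=[0.1,0.2,0.3,0.342,0.342,0.342],
)

```text
clock: 7.68
eef_pos: [530.1, 62.1, 216.0]
eef_rot: [3.141, 0.0, 1.767]
wrist_force: [0.4, 0.1, 0.1]
finger_gap: 56.6
finger_force: 0.0
```

```bash
python3 - <<'E'
from h import *
s=telemetry.read_state(); print(s['clock'],s['eef_pos'],s['eef_rot'],s['joints'],s['wrist_force'],s['moment'])
E
```

```text
7.675 [530.10948905  62.07120031 216.01342938] [3.14086708e+00 1.05900588e-04 1.76676233e+00] [ 4.79316521e-02  2.54904467e-01  1.55341025e+00  2.34231764e-06
  1.33254468e+00 -1.48034943e-01] [0.40296255 0.05806466 0.09957412] [-0.07248015  0.00126376 -0.01206433]
```

Emit:
play_rows(
  translation=[
    [-0.0005,0.0008,-0.015],
    [-0.0005,0.0008,-0.03],
    [-0.0005,0.0008,-0.044],
    [-0.0005,0.0008,-0.044],
  ],
  yaw=[0,0,0,0],
)

```text
clock: 8.18
eef_pos: [529.0, 62.8, 170.0]
eef_rot: [-3.139, -0.0, 1.768]
wrist_force: [0.1, -0.3, -0.3]
finger_gap: 56.4
finger_force: 0.0
```

Emit:
play_rows(
  translation=[
    [0,0,0],
    [0,0,0],
    [0,0,0],
    [0,0,0],
    [0,0,0],
    [0,0,0],
  ],
  yaw=[0,0,0,0,0,0],
  hand=0,
  force=30,
)

```text
clock: 8.93
eef_pos: [529.1, 62.7, 171.6]
eef_rot: [-3.14, 0.0, 1.768]
wrist_force: [-5.3, -1.2, 3.4]
finger_gap: 13.8
finger_force: 30.0
```

```bash
cat > st.py <<'E'
from h import *
s=telemetry.read_state()
for k in ['clock','eef_pos','eef_rot','joints','wrist_force','moment','finger_gap','finger_force']: print(k,np.round(s[k],3))
E
python3 st.py
```

```text
clock 8.925
eef_pos [529.062  62.724 171.558]
eef_rot [-3.14   0.     1.768]
joints [ 0.049  0.293  1.612 -0.     1.239 -0.148]
wrist_force [-5.349 -1.242  3.391]
moment [-0.247  1.097 -0.055]
finger_gap 13.843
finger_force 29.993
```

Emit:
play_rows(
  translation=[
    [-0.0008,-0.0001,0],
    [-0.0008,-0.0001,0],
  ],
  yaw=[0,0],
)

```text
clock: 9.18
eef_pos: [528.9, 62.7, 171.6]
eef_rot: [3.141, 0.0, 1.768]
wrist_force: [-0.6, -0.5, 1.9]
finger_gap: 13.8
finger_force: 30.0
```

```bash
python3 st.py
```

```text
clock 9.175
eef_pos [528.865  62.729 171.565]
eef_rot [3.141 0.    1.768]
joints [ 0.049  0.291  1.613 -0.     1.236 -0.148]
wrist_force [-0.554 -0.502  1.853]
moment [-0.218  0.171 -0.016]
finger_gap 13.831
finger_force 29.994
```

Emit:
play_rows(
  translation=[
    [0,0,0],
    [0,0,0],
    [0,0,0],
    [0,0,0],
    [0,0,0],
    [0,0,0],
  ],
  yaw=[-0.08,-0.16,-0.24,-0.32,-0.4,-0.4],
  force=45,
)

```text
clock: 9.93
eef_pos: [528.8, 62.7, 171.6]
eef_rot: [3.141, 0.0, 1.368]
wrist_force: [-1.7, -1.6, 2.0]
finger_gap: 13.4
finger_force: 45.0
```

```bash
python3 st.py
```

```text
clock 9.925
eef_pos [528.83   62.693 171.576]
eef_rot [3.141 0.    1.368]
joints [ 0.049  0.291  1.613 -0.     1.237  0.252]
wrist_force [-1.691 -1.621  2.045]
moment [-0.284  0.261  0.161]
finger_gap 13.384
finger_force 45.014
```

Emit:
play_rows(
  translation=[
    [0,0,0],
    [0,0,0],
    [0,0,0],
    [0,0,0],
    [0,0,0],
    [0,0,0],
  ],
  yaw=[-0.08,-0.16,-0.24,-0.32,-0.4,-0.4],
)

```text
clock: 10.68
eef_pos: [528.8, 62.7, 171.5]
eef_rot: [3.142, 0.0, 0.97]
wrist_force: [-2.2, -2.1, 3.3]
finger_gap: 13.8
finger_force: 45.0
```

```bash
python3 st.py
```

```text
clock 10.675
eef_pos [528.762  62.737 171.533]
eef_rot [3.142 0.    0.97 ]
joints [ 0.049  0.291  1.613 -0.     1.237  0.65 ]
wrist_force [-2.23  -2.128  3.294]
moment [-0.302  0.399  0.103]
finger_gap 13.805
finger_force 45.011
```

Emit:
play_rows(
  translation=[
    [0,0,0],
    [0,0,0],
    [0,0,0],
  ],
  yaw=[-0.06,-0.12,-0.12],
)

```text
clock: 11.05
eef_pos: [528.7, 62.7, 171.5]
eef_rot: [3.142, 0.0, 0.851]
wrist_force: [-1.6, -1.1, 4.1]
finger_gap: 13.4
finger_force: 45.0
```

```bash
python3 st.py | grep -E 'mom|wrist|rot'
```

```text
eef_rot [3.142 0.    0.851]
wrist_force [-1.633 -1.103  4.112]
moment [-0.368  0.526  0.172]
```

Emit:
play_rows(
  translation=[
    [0,0,0],
    [0,0,0],
    [0,0,0],
  ],
  yaw=[-0.06,-0.12,-0.12],
)

```text
clock: 11.42
eef_pos: [528.8, 62.7, 171.5]
eef_rot: [3.142, 0.0, 0.731]
wrist_force: [-2.8, -0.9, 4.3]
finger_gap: 13.4
finger_force: 45.0
```

```bash
python3 st.py | grep -E 'mom|wrist|rot'
```

```text
eef_rot [3.142 0.    0.731]
wrist_force [-2.751 -0.9    4.285]
moment [-0.31   0.582  0.102]
```

Emit:
play_rows(
  translation=[
    [0,0,0],
    [0,0,0],
    [0,0,0],
  ],
  yaw=[-0.06,-0.12,-0.12],
)

```text
clock: 11.8
eef_pos: [528.7, 62.8, 171.5]
eef_rot: [-3.142, 0.0, 0.611]
wrist_force: [-3.4, -1.5, 5.0]
finger_gap: 13.8
finger_force: 45.0
```

```bash
python3 st.py | grep -E 'mom|wrist|rot'
```

```text
eef_rot [-3.142  0.     0.611]
wrist_force [-3.401 -1.474  5.045]
moment [-0.335  0.707  0.125]
```

Emit:
play_rows(
  translation=[
    [0,0,0],
    [0,0,0],
    [0,0,0],
  ],
  yaw=[-0.06,-0.12,-0.12],
)

```text
clock: 12.18
eef_pos: [528.7, 62.8, 171.5]
eef_rot: [-3.142, 0.0, 0.491]
wrist_force: [-3.8, -0.9, 5.1]
finger_gap: 13.4
finger_force: 45.0
```

```bash
python3 st.py | grep -E 'mom|wrist|rot'
```

```text
eef_rot [-3.142  0.     0.491]
wrist_force [-3.838 -0.893  5.149]
moment [-0.378  0.749  0.186]
```

Emit:
play_rows(
  translation=[
    [0,0,0],
    [0,0,0],
    [0,0,0],
  ],
  yaw=[-0.06,-0.12,-0.12],
)

```text
clock: 12.55
eef_pos: [528.7, 62.8, 171.5]
eef_rot: [-3.142, 0.0, 0.371]
wrist_force: [-3.3, -0.8, 5.2]
finger_gap: 13.4
finger_force: 45.0
```

```bash
python3 st.py | grep -E 'mom|wrist|rot'
```

```text
eef_rot [-3.142  0.     0.371]
wrist_force [-3.318 -0.755  5.238]
moment [-0.333  0.774  0.088]
```

Emit:
play_rows(
  translation=[
    [0,0,0],
    [0,0,0],
    [0,0,0],
  ],
  yaw=[-0.06,-0.12,-0.12],
)

```text
clock: 12.92
eef_pos: [528.7, 62.8, 171.5]
eef_rot: [-3.142, 0.0, 0.251]
wrist_force: [-2.9, -1.0, 5.2]
finger_gap: 13.9
finger_force: 45.0
```

```bash
python3 st.py | grep -E 'mom|wrist|rot'
```

```text
eef_rot [-3.142  0.     0.251]
wrist_force [-2.874 -0.996  5.191]
moment [-0.279  0.849  0.141]
```

Emit:
play_rows(
  translation=[
    [0,0,0],
    [0,0,0],
    [0,0,0],
  ],
  yaw=[-0.06,-0.12,-0.12],
)

```text
clock: 13.3
eef_pos: [528.7, 62.8, 171.5]
eef_rot: [-3.142, 0.0, 0.131]
wrist_force: [-3.8, -1.1, 5.2]
finger_gap: 13.4
finger_force: 45.0
```

```bash
python3 st.py | grep -E 'mom|wrist|rot'
```

```text
eef_rot [-3.142  0.     0.131]
wrist_force [-3.834 -1.063  5.155]
moment [-0.273  0.834  0.096]
```

Emit:
play_rows(
  translation=[
    [0,0,0],
    [0,0,0],
    [0,0,0],
  ],
  yaw=[-0.06,-0.12,-0.12],
)

```text
clock: 13.68
eef_pos: [528.7, 62.8, 171.5]
eef_rot: [-3.141, 0.0, 0.011]
wrist_force: [-3.2, -0.8, 5.4]
finger_gap: 13.6
finger_force: 45.0
```

```bash
python3 st.py | grep -E 'mom|wrist|rot'
```

```text
eef_rot [-3.141  0.     0.011]
wrist_force [-3.248 -0.793  5.417]
moment [-0.256  0.866  0.182]
```

Emit:
play_rows(
  translation=[
    [0,0,0],
    [0,0,0],
    [0,0,0],
  ],
  yaw=[-0.05,-0.1,-0.1],
)

```text
clock: 14.05
eef_pos: [528.7, 62.8, 171.6]
eef_rot: [-3.142, 0.0, -0.089]
wrist_force: [-3.9, 0.1, 5.8]
finger_gap: 13.5
finger_force: 45.0
```

```bash
python3 st.py | grep -E 'mom|joints|wrist|rot'
```

```text
eef_rot [-3.142  0.    -0.089]
joints [0.049 0.291 1.613 0.    1.237 1.709]
wrist_force [-3.865  0.107  5.79 ]
moment [-0.178  0.903  0.235]
```

Emit:
play_rows(
  translation=[
    [0,0,0],
    [0,0,0],
    [0,0,0],
  ],
  yaw=[-0.05,-0.1,-0.1],
)

```text
clock: 14.42
eef_pos: [528.7, 62.8, 171.6]
eef_rot: [-3.142, 0.0, -0.189]
wrist_force: [-3.9, -0.3, 5.3]
finger_gap: 13.6
finger_force: 45.0
```

```bash
python3 st.py | grep -E 'mom|joints|wrist|rot'
```

```text
eef_rot [-3.142  0.    -0.189]
joints [0.049 0.291 1.613 0.    1.237 1.809]
wrist_force [-3.892 -0.318  5.315]
moment [-0.206  0.961  0.251]
```

```bash
python3 - <<'E'
from h import *
b=shot('side','d2.png'); i=cv2.imread('pics/d2.png')[150:300,230:380]
cv2.imwrite('pics/z4.png',cv2.resize(i,None,fx=4,fy=4,interpolation=cv2.INTER_CUBIC))
E
```

```text
(no output)
```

View pics/z4.png

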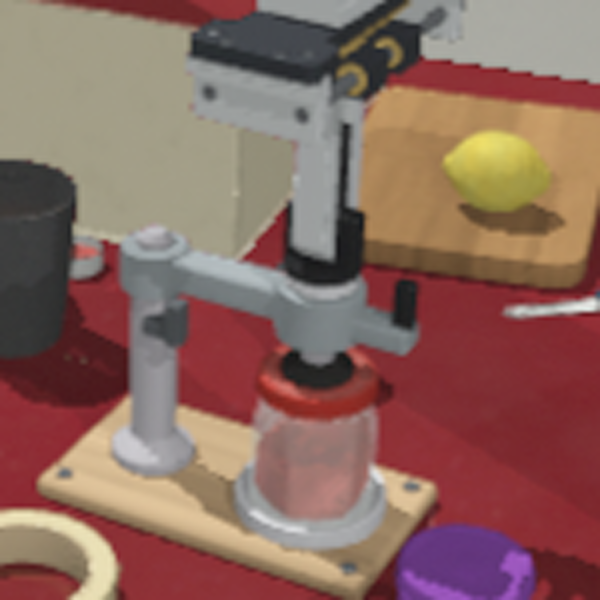

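Emit:
play_rows(
  translation=[
    [0,0,0],
    [0,0,0],
    [0,0,0],
  ],
  yaw=[-0.05,-0.1,-0.1],
)

```text
clock: 14.85
eef_pos: [528.7, 62.9, 171.6]
eef_rot: [-3.142, 0.0, -0.289]
wrist_force: [-4.1, -0.9, 6.0]
finger_gap: 14.0
finger_force: 45.0
```

```bash
python3 st.py | grep -E 'mom|joints|wrist|rot'
```

```text
eef_rot [-3.142  0.    -0.289]
joints [0.049 0.291 1.613 0.    1.237 1.909]
wrist_force [-4.074 -0.903  6.001]
moment [-0.13   0.913  0.262]
```

Emit:
play_rows(
  translation=[
    [0,0,0],
    [0,0,0],
    [0,0,0],
  ],
  yaw=[-0.05,-0.1,-0.1],
)

```text
clock: 15.22
eef_pos: [528.7, 62.8, 171.6]
eef_rot: [-3.142, 0.0, -0.389]
wrist_force: [-3.3, -0.7, 5.9]
finger_gap: 13.9
finger_force: 45.0
```

```bash
python3 st.py | grep -E 'mom|joints|wrist|rot'
```

```text
eef_rot [-3.142  0.    -0.389]
joints [0.049 0.291 1.613 0.    1.237 2.009]
wrist_force [-3.272 -0.734  5.851]
moment [-0.115  1.057  0.275]
```

Emit:
play_rows(
  translation=[
    [0,0,0],
    [0,0,0],
    [0,0,0],
    [0,0,0.02],
    [0,0,0.04],
    [0,0,0.04],
    [0,0,0.04],
    [0,0,0.04],
    [0,0,0.04],
    [0,0,0.04],
    [0,0,0.04],
    [0,0,0.04],
  ],
  yaw=[0,0,0,0,0,0.18,0.36,0.54,0.72,0.9,1.08,1.26],
  hand=0.6,
)

```text
clock: 16.73
eef_pos: [528.8, 62.8, 211.3]
eef_rot: [-3.141, 0.0, 0.874]
wrist_force: [0.0, 0.2, -0.3]
finger_gap: 56.2
finger_force: 0.0
```

Emit:
play_rows(
  translation=[
    [0,0,0],
    [0,0,0],
    [0,0,0],
    [0,0,0],
    [0,0,0],
    [0,0,0],
    [0,0,0],
    [0,0,0],
    [0,0,0],
    [0,0,0],
    [0,0,0],
    [0,0,0],
  ],
  yaw=[0.18,0.36,0.54,0.72,0.9,1.08,1.26,1.44,1.62,1.8,1.882,1.882],
)

```text
clock: 18.23
eef_pos: [528.8, 62.8, 211.4]
eef_rot: [3.142, -0.0, 2.75]
wrist_force: [-0.1, 0.0, -1.1]
finger_gap: 56.4
finger_force: 0.0
```

```bash
python3 st.py; python3 - <<'E'
from h import *
c=shot('wrist','w5.png'); print(proj(c,(529,63,197)))
i=cv2.imread('pics/w5.png'); i=np.clip(i.astype(float)*1.6,0,255).astype(np.uint8)
cv2.imwrite('pics/z5.png',cv2.resize(i[60:360,150:430],None,fx=2,fy=2,interpolation=cv2.INTER_CUBIC))
E
```

```text
clock 18.225
eef_pos [528.803  62.761 211.377]
eef_rot [ 3.142 -0.     2.75 ]
joints [ 0.049  0.256  1.563  0.     1.323 -1.129]
wrist_force [-0.096  0.017 -1.112]
moment [ 0.013 -0.024 -0.029]
finger_gap 56.351
finger_force 0.0
(np.float64(282.0584543894711), np.float64(244.99723649901563))
```

View pics/z5.png

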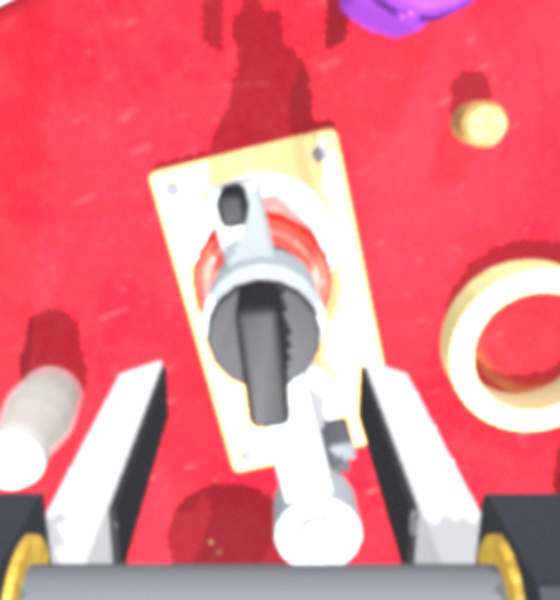

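Emit:
play_rows(
  translation=[
    [0,0,-0.015],
    [0,0,-0.03],
    [0,0,-0.039],
    [0,0,-0.039],
  ],
  yaw=[0.05,0.1,0.1,0.1],
)

```text
clock: 18.77
eef_pos: [528.6, 62.7, 172.1]
eef_rot: [-3.141, -0.001, 2.848]
wrist_force: [0.0, 0.5, -0.5]
finger_gap: 56.4
finger_force: 0.0
```

Emit:
play_rows(
  translation=[
    [0,0,0],
    [0,0,0],
    [0,0,0],
    [0,0,0],
    [0,0,0],
    [0,0,0],
  ],
  yaw=[0,0,0,0,0,0],
  hand=0,
  force=45,
)

```text
clock: 19.52
eef_pos: [528.8, 62.8, 172.5]
eef_rot: [3.141, 0.0, 2.85]
wrist_force: [0.7, 0.2, 0.9]
finger_gap: 13.7
finger_force: 45.0
```

```bash
python3 st.py
```

```text
clock 19.525
eef_pos [528.841  62.797 172.522]
eef_rot [3.141 0.    2.85 ]
joints [ 0.049  0.29   1.612  0.     1.239 -1.23 ]
wrist_force [0.742 0.232 0.934]
moment [ 0.156 -0.006  0.031]
finger_gap 13.687
finger_force 44.987
```

Emit:
play_rows(
  translation=[
    [0,0,0],
    [0,0,0],
    [0,0,0],
    [0,0,0],
  ],
  yaw=[-0.05,-0.1,-0.15,-0.15],
)

```text
clock: 20.02
eef_pos: [528.8, 62.8, 172.5]
eef_rot: [3.141, 0.0, 2.7]
wrist_force: [0.1, 0.9, 0.8]
finger_gap: 13.5
finger_force: 45.0
```

```bash
python3 st.py | grep -E 'mom|wrist|rot'
```

```text
eef_rot [3.141 0.    2.7  ]
wrist_force [0.055 0.921 0.79 ]
moment [ 0.203 -0.041  0.325]
```

Emit:
play_rows(
  translation=[
    [0,0,0],
    [0,0,0],
    [0,0,0],
  ],
  yaw=[-0.04,-0.08,-0.08],
)

```text
clock: 20.4
eef_pos: [528.8, 62.8, 172.5]
eef_rot: [3.141, 0.0, 2.621]
wrist_force: [0.9, 1.2, 0.2]
finger_gap: 13.5
finger_force: 45.0
```

```bash
python3 st.py | grep -E 'mom|wrist|rot'
```

```text
eef_rot [3.141 0.    2.621]
wrist_force [0.86 1.15 0.25]
moment [ 0.225 -0.026  0.324]
```

Emit:
play_rows(
  translation=[
    [0,0,0],
    [0,0,0],
    [0,0,0],
  ],
  yaw=[-0.04,-0.08,-0.08],
)

```text
clock: 20.78
eef_pos: [528.8, 62.8, 172.5]
eef_rot: [3.141, 0.0, 2.541]
wrist_force: [0.3, 2.1, 1.0]
finger_gap: 13.6
finger_force: 45.0
```

```bash
python3 st.py | grep -E 'mom|wrist|rot'
```

```text
eef_rot [3.141 0.    2.541]
wrist_force [0.34  2.109 0.971]
moment [ 0.286 -0.034  0.124]
```

Emit:
play_rows(
  translation=[
    [0,0.0005,0],
    [0,0.0005,0],
    [0,0.0005,0],
  ],
  yaw=[-0.04,-0.08,-0.08],
)

```text
clock: 21.15
eef_pos: [528.8, 63.0, 172.5]
eef_rot: [-3.141, 0.0, 2.461]
wrist_force: [-0.7, -2.1, 1.3]
finger_gap: 13.6
finger_force: 45.0
```

```bash
python3 st.py | grep -E 'mom|wrist|rot'
```

```text
eef_rot [-3.141  0.     2.461]
wrist_force [-0.697 -2.118  1.267]
moment [-0.488 -0.05   0.08 ]
```

Emit:
play_rows(
  translation=[
    [0,0,0],
    [0,0,0],
    [0,0,0],
  ],
  yaw=[-0.04,-0.08,-0.08],
)

```text
clock: 21.52
eef_pos: [528.8, 63.0, 172.4]
eef_rot: [-3.141, 0.0, 2.382]
wrist_force: [0.3, -3.5, 2.0]
finger_gap: 13.6
finger_force: 45.0
```

```bash
python3 st.py | grep -E 'mom|wrist|rot'
```

```text
eef_rot [-3.141  0.     2.382]
wrist_force [ 0.325 -3.46   2.048]
moment [-0.655 -0.037  0.292]
```

```bash
python3 - <<'E'
from h import *
for i in range(4):
    c=shot('wrist','w6.png' if i==3 else None); print(telemetry.read_state()['moment'].round(3))
b=shot('side','d6.png')
i=cv2.imread('pics/w6.png'); i=np.clip(i.astype(float)*1.6,0,255).astype(np.uint8)[180:340,200:370]
j=cv2.imread('pics/d6.png')[190:260,270:345]
i=cv2.resize(i,(400,376),interpolation=cv2.INTER_CUBIC); j=cv2.resize(j,(400,374),interpolation=cv2.INTER_CUBIC)
o=np.zeros((376,800,3),np.uint8);o[:376,:400]=i;o[:374,400:]=j;cv2.imwrite('pics/z6.png',o)
E
```

```text
[-0.79   0.061  0.23 ]
[-0.827  0.005  0.223]
[-0.871  0.035  0.243]
[-0.918  0.018  0.215]
```

View pics/z6.png

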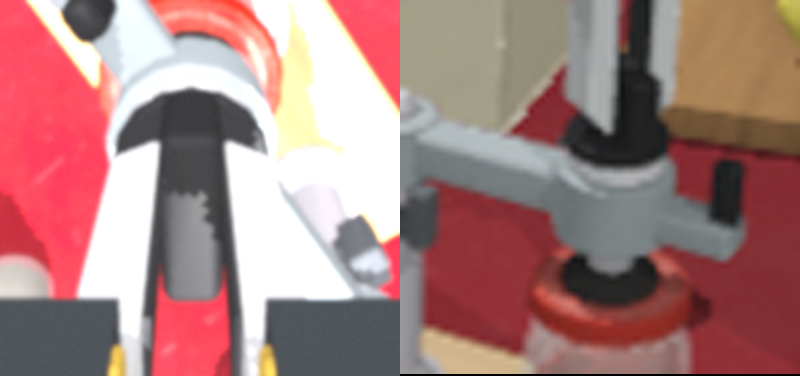

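Emit:
play_rows(
  translation=[
    [0,0,0],
    [0,0,0],
  ],
  yaw=[-0.04,-0.04],
)

```text
clock: 22.02
eef_pos: [528.8, 63.1, 172.5]
eef_rot: [-3.141, 0.0, 2.34]
wrist_force: [0.5, -5.1, 1.7]
finger_gap: 14.0
finger_force: 45.0
```

```bash
python3 st.py | grep -E 'mom|wrist|rot'
```

```text
eef_rot [-3.141  0.     2.34 ]
wrist_force [ 0.475 -5.092  1.665]
moment [-1.113  0.003  0.217]
```

Emit:
play_rows(
  translation=[
    [0,0,0],
    [0,0,0],
  ],
  yaw=[-0.04,-0.04],
)

```text
clock: 22.28
eef_pos: [528.8, 63.1, 172.5]
eef_rot: [-3.141, 0.0, 2.301]
wrist_force: [-0.4, -5.8, 2.0]
finger_gap: 13.9
finger_force: 45.0
```

```bash
python3 st.py | grep -E 'mom|wrist|rot'
```

```text
eef_rot [-3.141  0.     2.301]
wrist_force [-0.371 -5.773  2.04 ]
moment [-1.12   0.006  0.297]
```

Emit:
play_rows(
  translation=[
    [0,0,0],
    [0,0,0],
  ],
  yaw=[-0.04,-0.04],
)

```text
clock: 22.52
eef_pos: [528.8, 63.1, 172.5]
eef_rot: [-3.141, 0.0, 2.261]
wrist_force: [0.9, -5.3, 2.5]
finger_gap: 13.7
finger_force: 45.0
```

```bash
python3 st.py | grep -E 'mom|wrist|rot'
```

```text
eef_rot [-3.141  0.     2.261]
wrist_force [ 0.917 -5.255  2.538]
moment [-1.133  0.051  0.259]
```

Emit:
play_rows(
  translation=[
    [0,-0.0003,0],
    [0,-0.0003,0],
  ],
  yaw=[-0.04,-0.04],
)

```text
clock: 22.78
eef_pos: [528.8, 63.0, 172.5]
eef_rot: [3.142, 0.0, 2.221]
wrist_force: [-0.8, -2.8, 2.7]
finger_gap: 13.6
finger_force: 45.0
```

```bash
python3 st.py | grep -E 'mom|wrist|rot'
```

```text
eef_rot [3.142 0.    2.221]
wrist_force [-0.753 -2.803  2.672]
moment [-0.782  0.047  0.277]
```

Emit:
play_rows(
  translation=[
    [0,0,0],
    [0,0,0],
  ],
  yaw=[-0.04,-0.04],
)

```text
clock: 23.02
eef_pos: [528.8, 63.0, 172.5]
eef_rot: [3.142, 0.0, 2.181]
wrist_force: [0.1, -3.6, 2.2]
finger_gap: 13.8
finger_force: 45.0
```

```bash
python3 st.py | grep -E 'mom|wrist|rot'
```

```text
eef_rot [3.142 0.    2.181]
wrist_force [ 0.099 -3.604  2.207]
moment [-0.763  0.002  0.29 ]
```

Emit:
play_rows(
  translation=[
    [0,0,0],
    [0,0,0],
  ],
  yaw=[-0.04,-0.04],
)

```text
clock: 23.28
eef_pos: [528.8, 63.0, 172.5]
eef_rot: [3.142, 0.0, 2.142]
wrist_force: [-0.4, -3.5, 2.8]
finger_gap: 13.5
finger_force: 45.0
```

```bash
python3 st.py | grep -E 'mom|wrist|rot'
```

```text
eef_rot [3.142 0.    2.142]
wrist_force [-0.401 -3.464  2.76 ]
moment [-0.789  0.081  0.323]
```

Emit:
play_rows(
  translation=[
    [0,0,0],
    [0,0,0],
  ],
  yaw=[-0.04,-0.04],
)

```text
clock: 23.52
eef_pos: [528.8, 63.0, 172.5]
eef_rot: [3.142, 0.0, 2.102]
wrist_force: [-0.2, -3.0, 2.9]
finger_gap: 13.3
finger_force: 45.0
```

```bash
python3 st.py | grep -E 'mom|wrist|rot'
```

```text
eef_rot [3.142 0.    2.102]
wrist_force [-0.241 -3.005  2.885]
moment [-0.776  0.004  0.229]
```

Emit:
play_rows(
  translation=[
    [0,0,0],
    [0,0,0],
  ],
  yaw=[-0.04,-0.04],
)

```text
clock: 23.78
eef_pos: [528.8, 63.0, 172.5]
eef_rot: [3.142, -0.0, 2.061]
wrist_force: [0.2, -2.3, 3.0]
finger_gap: 13.6
finger_force: 45.0
```

```bash
python3 st.py | grep -E 'mom|wrist|rot'
```

```text
eef_rot [ 3.142 -0.     2.061]
wrist_force [ 0.198 -2.257  2.991]
moment [-0.772  0.058  0.264]
```

Emit:
play_rows(
  translation=[
    [0,0,0],
    [0,0,0],
  ],
  yaw=[-0.04,-0.04],
)

```text
clock: 24.02
eef_pos: [528.8, 63.0, 172.5]
eef_rot: [3.141, -0.0, 2.021]
wrist_force: [0.2, -3.1, 3.0]
finger_gap: 14.0
finger_force: 45.0
```

```bash
python3 st.py | grep -E 'mom|wrist|rot'
```

```text
eef_rot [ 3.141 -0.     2.021]
wrist_force [ 0.188 -3.098  3.039]
moment [-0.747  0.002  0.127]
```

Emit:
play_rows(
  translation=[
    [0,0,0],
    [0,0,0],
  ],
  yaw=[-0.03,-0.03],
)

```text
clock: 24.28
eef_pos: [528.8, 63.0, 172.5]
eef_rot: [3.142, -0.0, 1.99]
wrist_force: [0.4, -3.1, 2.3]
finger_gap: 13.6
finger_force: 45.0
```

```bash
python3 st.py | grep -E 'mom|wrist|rot'
```

```text
eef_rot [ 3.142 -0.     1.99 ]
wrist_force [ 0.408 -3.15   2.331]
moment [-0.683  0.105  0.039]
```

Emit:
play_rows(
  translation=[
    [0,0,0],
    [0,0,0],
  ],
  yaw=[-0.03,-0.03],
)

```text
clock: 24.52
eef_pos: [528.8, 62.9, 172.5]
eef_rot: [3.142, -0.0, 1.959]
wrist_force: [-0.1, -2.9, 2.2]
finger_gap: 14.2
finger_force: 45.0
```

```bash
python3 st.py | grep -E 'mom|wrist|rot'
```

```text
eef_rot [ 3.142 -0.     1.959]
wrist_force [-0.062 -2.862  2.187]
moment [-0.699  0.115  0.004]
```

Emit:
play_rows(
  translation=[
    [0,0,0],
    [0,0,0],
  ],
  yaw=[-0.03,-0.03],
)

```text
clock: 24.78
eef_pos: [528.8, 63.0, 172.5]
eef_rot: [3.142, 0.0, 1.929]
wrist_force: [0.1, -3.2, 3.3]
finger_gap: 13.5
finger_force: 45.0
```

```bash
python3 st.py | grep -E 'mom|wrist|rot'
```

```text
eef_rot [3.142 0.    1.929]
wrist_force [ 0.099 -3.173  3.271]
moment [-0.67   0.032  0.098]
```

Emit:
play_rows(
  translation=[
    [0,0,0],
    [0,0,0],
  ],
  yaw=[-0.05,-0.05],
)

```text
clock: 25.02
eef_pos: [528.8, 63.0, 172.5]
eef_rot: [3.142, 0.0, 1.88]
wrist_force: [0.2, -4.0, 4.2]
finger_gap: 13.6
finger_force: 45.0
```

```bash
python3 st.py | grep -E 'mom|wrist|rot'
```

```text
eef_rot [3.142 0.    1.88 ]
wrist_force [ 0.25  -3.996  4.211]
moment [-0.719  0.038  0.273]
```

Emit:
play_rows(
  translation=[
    [0,0,0],
    [0,0,0],
    [0,0,0],
    [0,0,0.01],
    [0,0,0.04],
    [0,0,0.07],
    [0,-0.03,0.08],
    [-0.01,-0.07,0.09],
    [-0.015,-0.082,0.09],
    [-0.015,-0.082,0.09],
  ],
  yaw=[0,0,0,0,0,0,-0.1,-0.25,-0.4,-0.45],
  hand=0.6,
)

```text
clock: 26.28
eef_pos: [513.6, -20.0, 263.4]
eef_rot: [3.141, -0.0, 1.425]
wrist_force: [0.2, 0.9, 0.1]
finger_gap: 56.2
finger_force: 0.0
```

```bash
python3 - <<'E'
from h import *
c=shot('wrist','w7.png'); s=telemetry.read_state(); print(s['clock'],s['eef_pos'],s['eef_rot'])
g=cv2.cvtColor(c['pixels'],cv2.COLOR_RGB2GRAY)
m=((g<75)&(c['pixels'].max(2)<85)).astype(np.uint8)
u,v=map(int,proj(c,(529,63,182)))
w=np.zeros_like(m); w[v-45:v+45,u-45:u+45]=m[v-45:v+45,u-45:u+45]
# tab: black blob near predicted
t=proj(c,(482.8,70,166)); print('tab pred',t)
q=np.zeros_like(m); a,b=map(int,t); q[b-12:b+12,a-12:a+12]=m[b-12:b+12,a-12:a+12]
n,l,st,ce=cv2.connectedComponentsWithStats(q)
for k in range(1,n): print('tab blob',st[k],ce[k],onz(c,*ce[k],160))
# jar lid circle / purity: red lid
h=cv2.cvtColor(c['pixels'],cv2.COLOR_RGB2HSV)
sub=g[v-34:v+34:2,u-34:u+34:2]
for r in sub: print(' '.join('%3d'%x for x in r))
E
```

```text
26.325 [513.72118556 -19.51876482 263.31734964] [ 3.14069106e+00 -1.62427027e-04  1.42454214e+00]
tab pred (np.float64(226.1448822069575), np.float64(105.53302990886539))
tab blob [220 100  17  12 151] [227.68874172 105.68211921] [483.08279821  69.85244027 160.        ]
 96 128 152 161 166 176 189 197 207 205 185 201 225 240 244 248 251 251 252 250 245 242 234 211 189 189 208 208 218 217 213 216 220 220
135 147 156 157 158 158 159 164 175 184 208 240 245 239 227 216 210 205 210 217 225 239 249 241 210 174 170 177 192 185 172 189 201 205
151 152 153 152 152 152 155 170 188 190 183 180 168 150 135 133 137 137 137 139 149 165 197 215 200 188 178 161 155 155 154 158 161 172
144 144 144 144 144 148 169 191 183 152 120 105  92  83  92 130 163 171 174 175 163 148 142 141 143 167 189 181 156 147 147 146 146 148
144 144 144 144 151 176 192 180 139  98  84  75  65  63  66  92 142 155 159 163 160 165 174 167 147 133 163 187 180 157 146 146 145 145
149 149 149 152 176 191 171 130  95  78  65  60  66  72  71  62  65  78  82  87  89 106 147 178 182 157 139 162 185 183 157 147 147 148
156 156 156 1
[... 3094 characters left out ...]
 169 220 216 210 210
223 222 214 203 219 218 153 124 133 141 153 142 104  72  66  65  55  51  49  45  54  65  72  75  76  73  72  89 148 210 220 212 211 211
224 224 224 223 223 235 217 162 126 132 150 165 167 152 120  93  82  79  77  62  52  60  69  69  69  80 102 151 208 222 217 215 215 216
225 225 225 225 225 220 220 221 182 130 129 136 150 169 172 164 159 155 157 150 106  63  61  69  94 115 163 209 222 217 216 216 216 216
223 224 224 225 225 223 218 220 227 191 144 126 128 132 139 141 145 149 155 148 123  98  95 110 146 182 210 215 213 213 213 213 213 213
201 217 224 225 222 220 219 218 222 226 208 181 160 133 124 121 120 120 120 118 121 126 144 176 207 214 212 209 209 209 210 210 210 211
```

```bash
python3 -c "
from cell import manip
print(manip.sign_off())"
```

```text
the job is handed in; nothing more can be done
None
```

The job is handed in: the swing arm is against its stop and the pad is pressed on the jar's lid. The knob was turned until the clutch slipped, and its torque showed two drops one notch (30 degrees) apart, so I judge it to be at the second click.

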